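# Post the gift box through the pick-up slot

### The job

The jar of pale truffles is standing in front of the pick-up slot: set it upright on the round cork mat and let go of it. Then push the flat black gift box along the wooden deck and through the slot, so that it slides wholly into the bin behind. Leave the dark truffle jar, slate, cup, bowl and tin standing where they are.

Things in the scene. Friction and masses are not known exactly. Their poses are not given: they have to be found in the camera images.
- slot (a point): Middle of the slot's lower edge, on the deck top, in the near face of the slot plate. +y points level through the slot into the bin, z up, x along the plate. The opening, edged in brass, is 100 mm wide (x -50..50) and 30 high; the dark steel plate is 6 thick (y 0..6), 45 high, spans x -200..200, so a 15 high lintel closes the slot above. Fixed, but placed and turned anew each run.
- station: The fixed pick-up station with the slot; its axes are the slot's. Origin: on the counter, 80 mm straight below point slot. Its wooden deck is level, 80 high (z 0 in the slot frame), and spans x -200..200, y -500..6 mm. The last 30 mm before the slot are a slippery red sill, flush with the deck and as wide as the slot.
- bin (a point): Middle of the sloping red floor of the bin behind the slot; axes as the slot's. The bin is open at the top; in the slot frame its inside spans x -65..65, y 6..202 mm, its walls are as high as the slot plate (z 45). Its floor is a slippery red slide that falls evenly, at 20 degrees, from the slot's sill (z 0) to z -73 at the end wall.
- gift_box: Flat rigid black gift box with copper cross band, 92 mm wide (own x), 120 long (own y), 20 thick, about 0.2 kg, lying on the deck; too broad to grip. Origin: centre of underside; z up. Two spread fingertips pushing a side square-on keep it in line. It fits the slot only lengthwise, either end first; pushed until its rear end reaches the plate, it tips over the sill and slides to the bin's end.
- jar: Clip-top glass jar of pale truffles, with a clear, whitish lid; a round cylinder 56 in diameter and 106 high, about 0.35 kg, standing on the deck between gift box and slot. Origin: centre of its underside.
- mat: Round cork mat, 76 in diameter, 3 thick, fixed on the deck to one side of the way to the slot. Origin: centre of its underside.
- jar_dark: Like the pale jar (56 diameter, 106 high) but with dark truffles and a brown lid; stands on the deck across the way from the mat. Leave alone. Origin: centre of its underside.
- slate: Slate price plate lying on the deck, 55 (own x) x 75 (own y) x 8. Leave alone. Origin: centre of its underside.
- cup: White cup, 60 in diameter, 65 high, on the deck. Leave alone. Origin: centre of its underside.
- bowl: Blue bowl, 68 in diameter, 35 high, on the deck. Leave alone. Origin: centre of its underside.
- tin: Copper tin, 52 in diameter, 50 high, on the deck. Leave alone. Origin: centre of its underside.
Not all that is in view belongs to the job. Leave any pink look-alike of the gift_box alone.

How it is judged:
By the outcome, as a careful person would: the job done as asked, in the order asked, and still so for the second after the job is handed in, with the robot touching nothing.
It also fails if it takes over 72 s, if anything falls off the work surface, if the arm or the gripper's body presses on something with over 40 N, if the wrist force passes 120 N, or if a joint passes its speed limit or range.

### The arm

A 6-joint arm with a two-finger parallel gripper is mounted at the origin on the work surface. World frame = base frame: x ahead of the robot, y to its left, z up, the work surface at z = 0. Lengths are in m, angles in rad, forces in N, time in s.
With the tool pointing down it reaches from about 0.3 to 0.875 m from the base axis. Payload 4.2 kg.
Tool frame: the origin (TCP) lies midway between the tips of the shut fingers; the grasp point (between the pads) lies 19 mm behind it (ctrl.pinch_z is the distance from the TCP to the grasp point, in m); z points along the fingers, y is the line along which they close (so a half turn about z gives the same grasp; the last joint's range is limited). The gripper opens to 85 mm and grips with 20 to 120 N. Pads are 22 mm wide; open, the fingers measure 114 mm over their backs; the gripper's body (76 mm by 85 mm) begins 54 mm behind the grasp point. The pads swing forward as they close: fully open they stand 13 mm farther back than shut.
Start: joints at [-1.129, 0.32, 1.565, -0, 1.257, -0.02], TCP at [0.256, -0.515, 0.231] pointing down, gripper open.
Joint ranges: [-3.11, 3.11], [-0.84, 2.01], [0.21, 2.61], [-1.34, 4.49], [0.05, 2.63], [-2.56, 2.56]. Speed limits (rad/s): [2.57, 2.57, 3.14, 3.14, 3.14, 3.14].

### API

Orientations are given as a 3x3 rotation matrix whose columns are the frame's x, y, z axes.
In Python, from workcell import ctrl gives the robot as it stands.
- The arm moves only by the shell command python3 -m inch 'ROWS' [OPENING] [FORCE]. ROWS is a JSON object of lists of equal length, an entry for each row: "delta_pos": the shift along the tool's x, y, z in m, a list of three; "turn": the turn about the tool's z in degrees. In form: {"delta_pos": [[tx, ty, tz], ...], "turn": [turn, ...]}. A call has 1 to 20 rows; each row shifts and turns the commanded pose from where the row before left it, along the tool's axes as they then stand; what a row does not reach is not made up. A row lasts 1/8 s, in which the tool goes at most 62.5 mm and 10.7 degrees, less where a joint would pass 70% of its speed; a pose out of reach is approached as far as the arm can. A call is refused whole if a number of a shift passes 0.0625 or a number of a turn 10.7, either way. A call with a gripper value outside its range is refused whole. OPENING is the closure, from 0 (fully open) to 1 (shut), set as the call begins (- or left out, the last holds). The fingers move at their own pace and stop on an object; FORCE is the grip in N (left out, the last holds). Time passes only in rows, so rows that do not move let the fingers close. It gives the time, the measured TCP pose, the force, the opening and the grip force at its end, in the units of the state.
- ctrl.observe(): the state, without advancing time (a new reading comes with each control period).
- ctrl.camera(name): name is "scene" or "top" or "wrist"; returns the picture (400x640x3 uint8, blue, green, red); there is no depth.
- ctrl.camera_info(name): a dict with "fx", "fy", "cx", "cy" (pixels), "R" (3x3) and "t" (3): a world point X has camera coordinates R X + t; the wrist camera has in their place "T_tool_cam" (4x4, takes a point from camera to tool coordinates, whose origin is the TCP and whose axes are the flange's). Camera axes: x right, y down, z forward; pixel columns grow to the right and rows downward; lengths in m; the calibration is good to about 2 mm. A picture is of the moment at which its call begins: read the wrist's pose just before it. camera_info takes no time and is no camera call.
- ctrl.hand_in(): hands the job in; it is judged then, once.
The state is a dict: "t": time; "q": joint angles; "qd": joint speeds; "tau": joint torques, N m; "eef_pos": TCP position; "ee_rot": TCP orientation; "force": force on the tool from outside, world axes, zero at the start; "ft_torque": the same for the moment, N m; "gripper_width": finger opening in m; "finger_force": force on a finger pad.
Only numpy, scipy, OpenCV 4.12 (cv2) and the standard library are available. Lean on these libraries where they do the work, as an engineer would, in place of code of your own. Each camera call takes 0.05 s, during which the arm holds its last target. There are 200 camera calls.

## Working session

There is one attempt and no reset: what is moved stays moved. The work goes in short steps, Python scripts to look and compute and a shell command to move; the robot and the scene stay as the last step left them, time stands still between calls to the robot, and variables do not carry over. Pictures are saved under pics/ and viewed, at most 10 in all, crops included, and the job is handed in when it is done.

```bash
mkdir -p pics; ls; python3 - <<'E'
from workcell import ctrl
import cv2,numpy as np
for n in("scene","top"):
    cv2.imwrite(f"pics/{n}0.png",ctrl.camera(n)); i=ctrl.camera_info(n); print(n,i)
print(ctrl.camera_info("wrist")); o=ctrl.observe(); print(o["t"],o["eef_pos"],o["ee_rot"],ctrl.pinch_z)
E
```

```text
pics
scene {'fx': 491.33309591885353, 'fy': 491.33309591885353, 'cx': 314.99318090104845, 'cy': 202.32270196744247, 'R': array([[-0.34241449,  0.93954831, -0.00113489],
       [ 0.75721078,  0.27524683, -0.59234367],
       [-0.55622312, -0.20368641, -0.80568461]]), 't': array([ 0.2361774 , -0.36679147,  1.77751628])}
top {'fx': 470.50466248702656, 'fy': 470.50466248702656, 'cx': 314.2920714874095, 'cy': 192.77848740693813, 'R': array([[ 0.01744286, -0.99968265,  0.01817549],
       [-0.98673346, -0.0201458 , -0.16109381],
       [ 0.16140885, -0.01512443, -0.98677172]]), 't': array([-0.0868826 ,  0.58781103,  1.23050979])}
{'fx': 322.5905665523378, 'fy': 322.5905665523378, 'cx': 319.5245002523587, 'cy': 199.41066022748132, 'T_tool_cam': array([[ 3.84074270e-04, -9.62961204e-01, -2.69639708e-01,
         6.81471456e-02],
       [ 9.99999926e-01,  3.64695221e-04,  1.21966060e-04,
         8.52794580e-04],
       [-1.91122712e-05, -2.69639735e-01,  9.62961273e-01,
        -1.42796198e-01],
       [ 0.00000000e+00,  0.00000000e+00,  0.00000000e+00,
         1.00000000e+00]])}
0.1 [ 0.25601016 -0.51438594  0.23059388] [[ 8.95251188e-01  4.45561287e-01 -6.70650031e-04]
 [ 4.45561791e-01 -8.95250096e-01  1.39832936e-03]
 [ 2.26419231e-05 -1.55067205e-03 -9.99998797e-01]] 0.0187
```

View pics/top0.png

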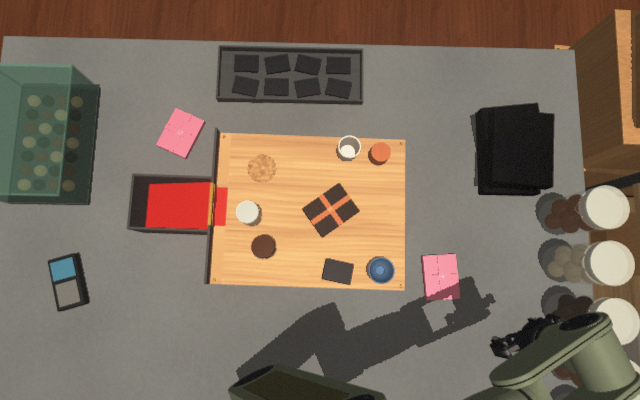

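View pics/scene0.png

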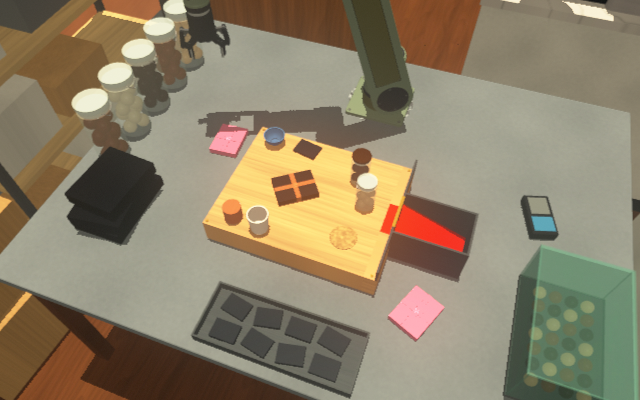

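The top view shows the gift box at (331,210), turned; the pale jar's lid at (247,212), the mat at (262,168), the dark jar at (263,246) and the red sill at about (221,207). In the scene view the box is at (295,187), the jar's lid at (368,182), the mat at (343,237) and the sill at (390,218).

```bash
cat > h.py <<'E'
import cv2,numpy as np
from workcell import ctrl
I={n:ctrl.camera_info(n) for n in("scene","top")}
def ray(n,uv):
    i=I[n];uv=np.atleast_2d(np.asarray(uv,float))
    d=np.c_[(uv[:,0]-i["cx"])/i["fx"],(uv[:,1]-i["cy"])/i["fy"],np.ones(len(uv))]@i["R"]
    return -i["R"].T@i["t"],d
def plane(n,uv,z):
    c,d=ray(n,uv);return (c+d*((z-c[2])/d[:,2])[:,None])[:,:2]
def tri(a,b):  # top pixel, scene pixel
    c1,d1=ray("top",a);c2,d2=ray("scene",b);A=np.c_[d1[0],-d2[0]]
    s=np.linalg.lstsq(A,c2-c1,rcond=None)[0];p,q=c1+s[0]*d1[0],c2+s[1]*d2[0]
    return (p+q)/2,np.linalg.norm(p-q)
def blobs(m,roi,k=1):
    x0,y0,x1,y1=roi;r=np.zeros(m.shape,np.uint8);r[y0:y1,x0:x1]=m[y0:y1,x0:x1]
    cs=cv2.findContours(r,cv2.RETR_EXTERNAL,cv2.CHAIN_APPROX_NONE)[0]
    return sorted(cs,key=cv2.contourArea)[::-1][:k]
E
python3 - <<'E'
from h import *
P={n:cv2.imread(f"pics/{n}0.png") for n in I}
H={n:cv2.cvtColor(p,cv2.COLOR_BGR2HSV) for n,p in P.items()}
for n in I: print(n,"cam",-I[n]["R"].T@I[n]["t"])
def wood(h): return cv2.inRange(h,(8,60,150),(28,255,255))
dk={}
for n,roi in(("top",(205,125,412,296)),("scene",(200,125,420,292))):
    c=blobs(wood(H[n]),roi)[0]; hull=cv2.convexHull(c)
    ap=cv2.approxPolyDP(hull,5,True)[:,0]; print(n,"deck poly",ap.tolist(),np.round(plane(n,ap,.08),3).tolist())
# box: not-wood blob in the middle
for n,roi,z in(("top",(298,178,364,242),.1),("scene",(266,165,325,210),.1)):
    m=cv2.inRange(H[n],(0,0,0),(180,255,110)) | cv2.inRange(H[n],(0,150,100),(13,255,255))
    c=blobs(m,roi)[0][:,0]; w=plane(n,c,z).astype(np.float32)
    r=cv2.minAreaRect(w);print(n,"box",r,cv2.boxPoints(r).round(3).tolist(),c.mean(0))
for n,roi in(("top",(205,180,229,232)),("scene",(378,200,400,236)),("top",(140,170,229,240))):
    m=cv2.inRange(H[n],(0,200,120),(6,255,255))|cv2.inRange(H[n],(174,200,120),(180,255,255))
    c=blobs(m,roi)[0][:,0];r=cv2.minAreaRect(plane(n,c,.08).astype(np.float32));print(n,"sill",r,cv2.boxPoints(r).round(3).tolist())
for nm,rt,rs,lo,hi in(("lid",(230,195,265,230),(352,170,382,198),(0,0,150),(180,70,255)),):
    px=[]
    for n,roi in(("top",rt),("scene",rs)):
        c=blobs(cv2.inRange(H[n],lo,hi),roi)[0]; e=cv2.fitEllipse(cv2.convexHull(c));px.append(e[0]);print(nm,n,e)
    print(tri(*px),plane("top",px[0],.186))
for n,s,roi in(("top",6,(190,125,420,300)),("scene",4,(330,130,480,280))):
    x0,y0,x1,y1=roi; im=P[n][y0:y1,x0:x1]; k=min(800/(x1-x0),600/(y1-y0))
    cv2.imwrite(f"pics/{n}z.png",cv2.resize(im,None,fx=k,fy=k,interpolation=cv2.INTER_CUBIC)); print(k)
E
```

```text
scene cam [1.34730466 0.24111402 1.21511894]
top cam [ 0.38291312 -0.05640235  1.31050412]
top deck poly [[220, 133], [404, 139], [404, 290], [210, 283]] [[0.742, 0.182], [0.737, -0.316], [0.336, -0.31], [0.345, 0.188]]
scene deck poly [[262, 127], [412, 169], [373, 291], [207, 237], [202, 221]] [[0.338, -0.31], [0.346, 0.186], [0.775, 0.188], [0.775, -0.282], [0.732, -0.32]]
top box ((0.5380343794822693, -0.11703958362340927), (0.09094959497451782, 0.12000524997711182), 36.24159240722656) [[0.4659999907016754, -0.09600000083446503], [0.5370000004768372, -0.19200000166893005], [0.6100000143051147, -0.13899999856948853], [0.5389999747276306, -0.041999999433755875]] [330.2519084  209.49618321]
scene box ((0.5460342168807983, -0.11505924165248871), (0.1043069064617157, 0.11995137482881546), 34.97437286376953) [[0.4690000116825104, -0.09600000083446503], [0.5379999876022339, -0.1940000057220459], [0.6230000257492065, -0.1340000033378601], [0.5540000200271606, -0.035999998450279236]] [294.70873786 190.62135922]
top sill ((0.5449928641319275, 0.20807477831840515), (0.11928693950176239, 0.0
[... 445 characters left out ...]
15600000321865082], [0.5929999947547913, 0.18000000715255737]]
top sill ((0.5459915399551392, 0.2830691337585449), (0.15645688772201538, 0.12009469419717789), 89.04743957519531) [[0.48500001430511475, 0.20600000023841858], [0.6050000190734863, 0.20399999618530273], [0.6069999933242798, 0.36000001430511475], [0.4869999885559082, 0.3619999885559082]]
lid top ((247.07293701171875, 211.51028442382812), (22.604745864868164, 23.05872344970703), 69.56182861328125)
lid scene ((367.095947265625, 180.7935028076172), (16.026927947998047, 20.370079040527344), 94.1824951171875)
(array([0.5184843 , 0.08734858, 0.18214686]), np.float64(7.78994618397093e-05)) [[0.51801065 0.08689517]]
3.4285714285714284
4.0
```

View pics/topz.png

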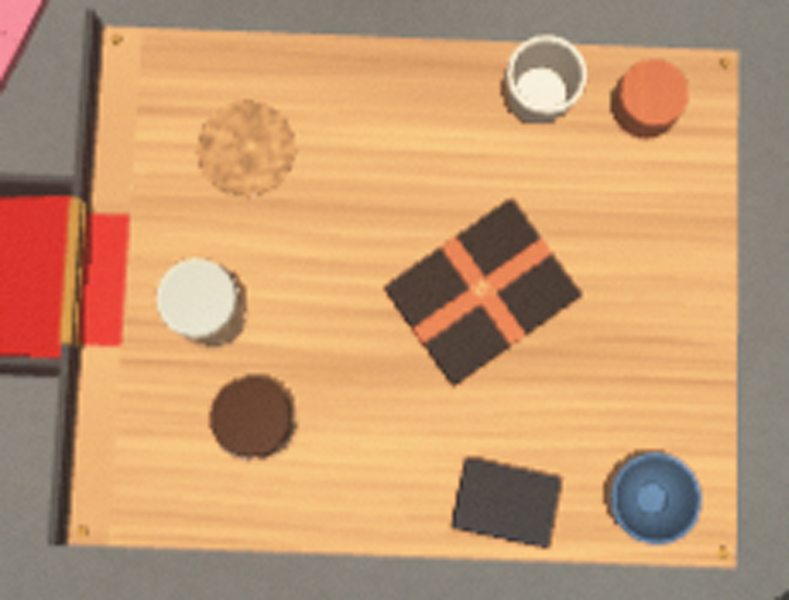

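View pics/scenez.png

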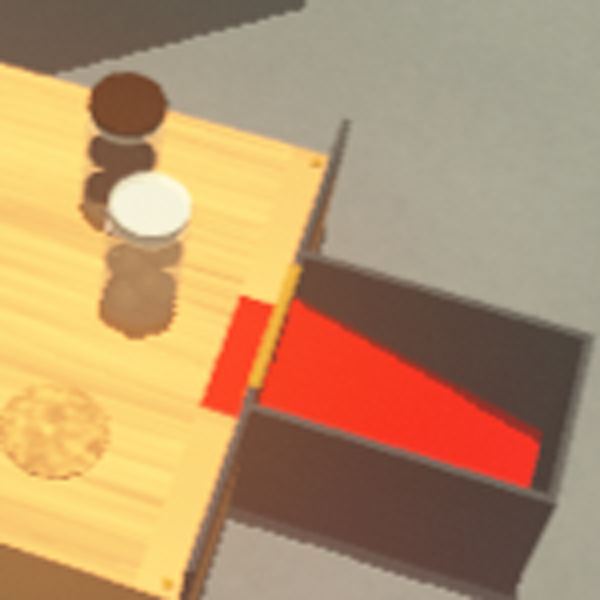

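The top crop (×3.43) shows the mat at (247,148), the dark jar's lid at (252,417), the box's cross at (481,289) and the near sill edge from (128,213) to (123,345). The scene crop (×4) shows the mat at (54,430) and the near sill corners at (240,297) and (203,405).

```bash
cat >> h.py <<'E'
def togo(p,yaw=None):
    o=ctrl.observe();R=np.array(o["ee_rot"]);e=np.array(o["eef_pos"])
    print("t",round(o["t"],2),"tcp",e.round(4),"heading",round(np.degrees(np.arctan2(R[1,0],R[0,0])),2),"tool-delta",(R.T@(np.array(p)-e)).round(4))
E
python3 - <<'E'
from h import *
T=lambda x,y:(x/3.4286+190,y/3.4286+125); S=lambda x,y:(x/4+330,y/4+130)
for nm,a,b in(("mat",T(247,148),S(54,430)),("sillA",T(128,213),S(240,297)),("sillB",T(123,345),S(203,405))):
    p,e=tri(a,b);print(nm,p.round(4),round(e,4),plane("top",a,.08).round(4))
g=cv2.imread("pics/top0.png");h=cv2.cvtColor(g,cv2.COLOR_BGR2HSV)
hs=cv2.cvtColor(cv2.imread("pics/scene0.png"),cv2.COLOR_BGR2HSV)
c1=blobs(cv2.inRange(h,(3,140,150),(11,255,255)),(300,180,362,240))
c2=blobs(cv2.inRange(hs,(3,140,150),(11,255,255)),(268,168,322,206))
print([cv2.contourArea(c1[0]),cv2.contourArea(c2[0])],tri(cv2.minAreaRect(c1[0])[0],cv2.minAreaRect(c2[0])[0]))
print("dark",plane("top",T(252,417),.186))
# deck sides, line fits
m=cv2.inRange(h,(8,60,150),(28,255,255))
def edge(cols,axis,sel):
    pts=[]
    for k in cols:
        v=np.flatnonzero(m[125:298,k]) +125 if axis==0 else np.flatnonzero(m[k,200:412])+200
        pts.append((k,v[sel]) if axis==0 else (v[sel],k))
    w=plane("top",np.array(pts)+0.0,.08);l=cv2.fitLine(w.astype(np.float32),cv2.DIST_HUBER,0,.001,.001).ravel();return l
for nm,a in(("far",(range(240,390,3),0,0)),("near",(range(225,400,3),0,-1)),("front",(range(150,280,3),1,-1))):
    print(nm,edge(*a))
togo((.5185,.0870,.26))
E
```

```text
mat [0.648  0.0665 0.078 ] 0.0022 [[0.6479 0.0653]]
sillA [0.5746 0.152  0.1775] 0.0277 [[0.5947 0.1551]]
sillB [ 0.5076  0.1617 -0.0429] 0.0278 [[0.4926 0.1541]]
[369.5, 18.5] (array([ 0.54110086, -0.11430952,  0.06439597]), np.float64(0.008308045699546898))
dark [[0.43494429 0.044629  ]]
far [ 0.0203384   0.9997932   0.74093467 -0.01613913]
near [ 0.01736359  0.99984926  0.33911023 -0.07383047]
front [ 0.99971193 -0.02400189  0.54707575 -0.31489706]
t 0.1 tcp [ 0.256  -0.5144  0.2306] heading 26.46 tool-delta [ 0.5029 -0.4215 -0.0287]
```

```bash
python3 -m inch '{"delta_pos":[[0.0419,-0.0351,0],[0.0419,-0.0351,0],[0.0419,-0.0351,0],[0.0419,-0.0351,0],[0.0419,-0.0351,0],[0.0419,-0.0351,0],[0.0419,-0.0351,0],[0.0419,-0.0351,0],[0.0419,-0.0351,0],[0.0419,-0.0351,0],[0.0419,-0.0351,0],[0.0419,-0.0351,0],[0,0,0],[0,0,0]],"turn":[0,0,0,0,0,0,0,0,0,0,0,0,0,0]}' 0 30
python3 - <<'E'
from h import *
togo((.5185,.0870,.131))
o=ctrl.observe();T=ctrl.camera_info("wrist")["T_tool_cam"];cv2.imwrite("pics/w1.png",ctrl.camera("wrist"))
W=np.eye(4);W[:3,:3]=o["ee_rot"];W[:3,3]=o["eef_pos"];i=ctrl.camera_info("wrist")
for p in((.5185,.087,.186),(.435,.0446,.186)):
    c=np.linalg.inv(W@T)@np.r_[p,1];print(c[0]/c[2]*i["fx"]+i["cx"],c[1]/c[2]*i["fy"]+i["cy"])
E
```

```text
t: 1.85
eef_pos: [0.5181, 0.086, 0.2308]
ee_rot: [[0.895, 0.446, -0.002], [0.446, -0.895, -0.001], [-0.002, 0.0, -1.0]]
force: [0.4, -0.5, -0.5]
gripper_width: 0.0854
finger_force: 0.0
t 1.85 tcp [0.5181 0.086  0.2308] heading 26.49 tool-delta [ 0.001  -0.0007  0.0998]
317.00309511153677 222.46943544069754
318.2394325860009 349.5744433273384
```

View pics/w1.png

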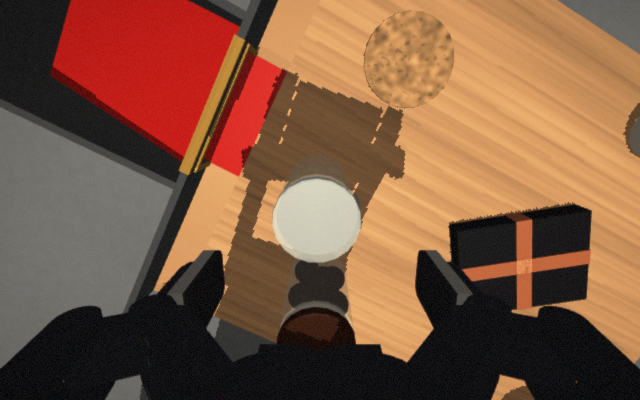

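The wrist view shows the pale lid at (317,220) between the open fingers, within 2 px of the prediction. The mat is at (409,59) and the dark jar is clear of the fingers.

```bash
python3 -m inch '{"delta_pos":[[0.001,-0.0007,0.025],[0,0,0.025],[0,0,0.025],[0,0,0.02],[0,0,0.005],[0,0,0]],"turn":[0,0,0,0,0,0]}' 0 30; python3 -m inch '{"delta_pos":[[0,0,0],[0,0,0],[0,0,0],[0,0,0],[0,0,0],[0,0,0],[0,0,0],[0,0,0]],"turn":[0,0,0,0,0,0,0,0]}' 1 35
python3 -m inch '{"delta_pos":[[0,0,-0.005],[0,0,-0.01],[0,0,-0.01],[0,0,0]],"turn":[0,0,0,0]}'
python3 - <<'E'
from h import *
i=ctrl.camera_info("wrist");W=np.eye(4);o=ctrl.observe()
# mat from the wrist picture w1 (pose then)
W[:3,:3]=[[.895,.446,-.002],[.446,-.895,-.001],[-.002,0,-1]];W[:3,3]=(.5181,.086,.2308);M=W@i["T_tool_cam"]
d=M[:3,:3]@np.array([(409-i["cx"])/i["fx"],(59-i["cy"])/i["fy"],1]);print("mat",M[:3,3]+d*(.083-M[2,3])/d[2])
togo((.648,.066,.156))
E
```

```text
t: 2.65
eef_pos: [0.5193, 0.0866, 0.1316]
ee_rot: [[0.896, 0.444, 0.0], [0.444, -0.896, -0.0], [0.0, 0.0, -1.0]]
force: [0.6, 0.4, 0.6]
gripper_width: 0.0856
finger_force: 0.0
t: 3.65
eef_pos: [0.5197, 0.0878, 0.1324]
ee_rot: [[0.895, 0.446, 0.002], [0.446, -0.895, 0.0], [0.002, 0.0, -1.0]]
force: [-0.7, 1.1, 5.9]
gripper_width: 0.0558
finger_force: 36.3
t: 4.15
eef_pos: [0.5199, 0.0874, 0.1573]
ee_rot: [[0.895, 0.446, 0.002], [0.446, -0.895, 0.0], [0.002, 0.001, -1.0]]
force: [-0.4, -0.3, -5.8]
gripper_width: 0.0551
finger_force: 37.5
mat [0.64841356 0.06670185 0.083     ]
t 4.15 tcp [0.5199 0.0874 0.1573] heading 26.46 tool-delta [0.1051 0.0762 0.0016]
```

```bash
python3 -m inch '{"delta_pos":[[0.0105,0.0076,0],[0.0211,0.0152,0],[0.0211,0.0152,0],[0.0211,0.0152,0],[0.0211,0.0152,0],[0.0105,0.0076,0],[0,0,0],[0,0,0.01],[0,0,0.007],[0,0,0.002],[0,0,0.001],[0,0,0]],"turn":[0,0,0,0,0,0,0,0,0,0,0,0]}'; python3 - <<'E'
from h import *
togo((.6482,.0665,.1352))
E
```

```text
t: 5.65
eef_pos: [0.6475, 0.0664, 0.1365]
ee_rot: [[0.895, 0.446, 0.0], [0.446, -0.895, -0.0], [0.0, 0.0, -1.0]]
force: [0.3, -0.1, -4.2]
gripper_width: 0.055
finger_force: 37.7
t 5.65 tcp [0.6475 0.0664 0.1365] heading 26.47 tool-delta [0.0006 0.0002 0.0013]
```

```bash
python3 -m inch '{"delta_pos":[[0,0,0.0007],[0,0,0.0007],[0,0,0.0005],[0,0,0]],"turn":[0,0,0,0]}'; python3 -m inch '{"delta_pos":[[0,0,0],[0,0,0],[0,0,0],[0,0,0],[0,0,0],[0,0,0]],"turn":[0,0,0,0,0,0]}' 0; python3 -m inch '{"delta_pos":[[0,0,-0.02],[0,0,-0.04],[0,0,-0.05],[0,0,-0.02],[0,0,0]],"turn":[0,0,0,0,0]}' 0; python3 - <<'E'
from h import *
u=np.array([-.593,.805]);n=np.array([.805,.593]);c=np.array([.538,-.117])
print("front pre-push",c+.045*u-n*(.046+.035))
togo((*(c+.045*u-n*.081),.2))
E
```

```text
t: 6.15
eef_pos: [0.6478, 0.0664, 0.1354]
ee_rot: [[0.895, 0.446, 0.001], [0.446, -0.895, 0.0], [0.001, 0.001, -1.0]]
force: [-2.8, 1.4, 3.3]
gripper_width: 0.0552
finger_force: 38.2
t: 6.9
eef_pos: [0.6475, 0.0663, 0.1344]
ee_rot: [[0.895, 0.446, 0.0], [0.446, -0.895, -0.0], [0.0, 0.0, -1.0]]
force: [-0.3, 0.5, 0.6]
gripper_width: 0.0854
finger_force: 0.0
t: 7.52
eef_pos: [0.6482, 0.0664, 0.2664]
ee_rot: [[0.895, 0.446, 0.004], [0.446, -0.895, 0.0], [0.004, 0.002, -1.0]]
force: [-0.2, -0.5, -0.8]
gripper_width: 0.0854
finger_force: 0.0
front pre-push [ 0.44611  -0.128808]
t 7.53 tcp [0.6482 0.0664 0.2664] heading 26.46 tool-delta [-0.2682  0.0846  0.0655]
```

```bash
python3 -m inch '{"delta_pos":[[-0.0422,0.0137,0],[-0.0422,0.0137,0],[-0.0422,0.0137,0],[-0.0422,0.0137,0],[-0.0422,0.0137,0],[-0.0422,0.0137,0],[0,0,0.04],[0,0,0.04],[0,0,0.04],[0,0,0.03],[0,0,0.012],[0,0,0.008],[0,0,0],[0,0,0]],"turn":[0,0,0,0,0,0,0,0,0,0,0,0,0,0]}' 1; python3 - <<'E'
from h import *
togo((.458,-.120,.087))
E
```

```text
t: 9.28
eef_pos: [0.4581, -0.1203, 0.0952]
ee_rot: [[0.895, 0.446, 0.002], [0.446, -0.895, -0.001], [0.001, 0.001, -1.0]]
force: [-0.0, -0.4, -0.1]
gripper_width: 0.0001
finger_force: 0.0
t 9.28 tcp [ 0.4581 -0.1203  0.0952] heading 26.46 tool-delta [ 0.     -0.0003  0.0082]
```

```bash
python3 -m inch '{"delta_pos":[[0,0,0.008],[0.004,0,0],[0.004,0,0],[0.004,0,0],[0.005,0,0],[0.005,0,0],[0.005,0,0],[0.005,0,0],[0.005,0,0],[0,0,0],[-0.01,0,0],[-0.01,0,0],[0,0,-0.03],[0,0,-0.05],[-0.06,0,-0.05],[-0.06,0,0],[-0.06,0,0],[0,0,0]],"turn":[0,0,0,0,0,0,0,0,0,0,0,0,0,0,0,0,0,0]}' 1
cat >> h.py <<'E'
S0=np.array([.5443,.1857]);V=np.array([.019,.9998]);X=np.array([.9998,-.019])
def box(name,roi,z=.1):
    g=ctrl.camera("top");cv2.imwrite(f"pics/{name}.png",g);h=cv2.cvtColor(g,cv2.COLOR_BGR2HSV)
    m=cv2.inRange(h,(0,0,0),(180,255,110))|cv2.inRange(h,(0,150,100),(13,255,255))
    c=blobs(m,roi)[0][:,0];r=cv2.minAreaRect(plane("top",c,z).astype(np.float32))
    b=cv2.boxPoints(r);e=b[1]-b[0];f=b[2]-b[1];l=e if np.linalg.norm(e)>np.linalg.norm(f) else f
    l=l/np.linalg.norm(l);l=l if l@V>0 else -l;d=np.array(r[0])-S0
    print("box",np.round(r[0],4),"size",np.round(r[1],4),"heading",round(np.degrees(np.arctan2(l[1],l[0])),2),"slot x,y",(X@d).round(4),(V@d).round(4),"rear",(np.array(r[0])-.06*l).round(4))
    return np.array(r[0]),l
E
python3 - <<'E'
from h import *
box("top1",(288,172,362,240));togo((.5,-.2,.2))
E
```

```text
t: 11.52
eef_pos: [0.3183, -0.1881, 0.2065]
ee_rot: [[0.898, 0.441, -0.001], [0.441, -0.898, -0.0], [-0.001, 0.0, -1.0]]
force: [-0.5, -0.3, -0.0]
gripper_width: -0.0001
finger_force: 0.0
box [ 0.5612 -0.1166] size [0.0925 0.1207] heading 115.33 slot x,y 0.0226 -0.302 rear [ 0.5868 -0.1709]
t 11.57 tcp [ 0.3205 -0.188   0.2067] heading 26.23 tool-delta [0.1557 0.0901 0.0069]
```

```bash
python3 -m inch '{"delta_pos":[[0.041,0.0222,0],[0.041,0.0222,0],[0.041,0.0222,0],[0.041,0.0222,0],[0.041,0.0222,0],[0.041,0.0222,0],[0,0,0],[0,0,0],[0,0,0],[0,0,0],[0,0,0],[0,0,0],[0,0,0],[0,0,0],[0,0,0],[0,0,0],[0,0,0]],"turn":[0,0,0,0,0,0,-9.9,-9.9,-9.9,-9.9,-9.9,-9.9,-9.9,-9.9,-9.9,0,0]}' 0.3; python3 - <<'E'
from h import *
togo((.600,-.199,.081))
E
```

```text
t: 13.7
eef_pos: [0.6023, -0.1965, 0.2061]
ee_rot: [[-0.43, 0.903, -0.0], [0.903, 0.43, 0.0], [0.0, -0.0, -1.0]]
force: [0.2, -0.2, 0.2]
gripper_width: 0.0601
finger_force: 0.0
t 13.7 tcp [ 0.6023 -0.1965  0.2061] heading 115.47 tool-delta [-0.0013 -0.0031  0.1251]
```

```bash
python3 -m inch '{"delta_pos":[[-0.0013,-0.0031,0.04],[0,0,0.04],[0,0,0.025],[0,0,0.01],[0,0,0.006],[0,0,0.003],[0,0,0]],"turn":[0,0,0,0,0,0,0]}'; python3 - <<'E'
from h import *
togo((.5868,-.1709,.081)); cv2.imwrite("pics/w2.png",ctrl.camera("wrist"))
E
```

```text
t: 14.58
eef_pos: [0.6, -0.1997, 0.0831]
ee_rot: [[-0.431, 0.902, 0.001], [0.902, 0.431, -0.001], [-0.001, 0.001, -1.0]]
force: [0.2, -0.8, -0.7]
gripper_width: 0.06
finger_force: 0.0
t 14.57 tcp [ 0.6    -0.1997  0.0831] heading 115.55 tool-delta [0.0317 0.0005 0.0021]
```

View pics/w2.png

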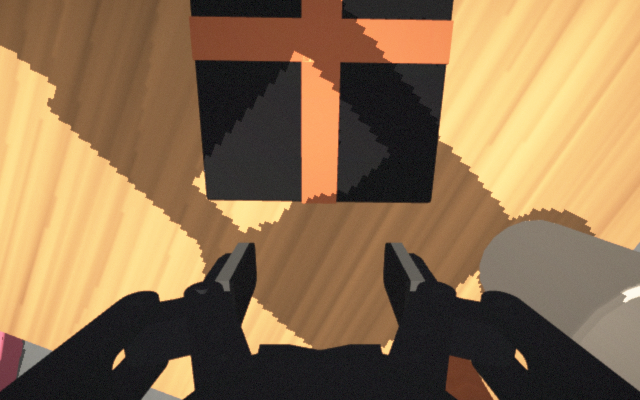

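The wrist view shows the box's rear edge at row 203 from (208,200) to (432,203). It is square to both fingertips at (248,245) and (392,245) and centred on them.

```bash
python3 -m inch '{"delta_pos":[[0.008,0,0.002],[0.008,0,0],[0.005,0,0],[0.004,0,0],[0.0083,-0.0026,0],[0.0083,-0.0026,0],[0.0083,-0.0026,0],[0.0083,-0.0026,0],[0.0083,-0.0026,0],[0.0083,-0.0026,0],[0,0,0]],"turn":[0,0,0,0,2.2,2.2,2.2,2.2,2.2,2.2,0]}'; python3 - <<'E'
from h import *
box("top2",(260,165,362,240));togo((.5443,.1857,.081))
E
```

```text
t: 16.0
eef_pos: [0.5569, -0.1353, 0.0806]
ee_rot: [[-0.215, 0.977, 0.0], [0.977, 0.215, 0.0], [0.0, 0.0, -1.0]]
force: [0.7, 0.3, -0.2]
gripper_width: 0.0595
finger_force: 0.0
box [ 0.5374 -0.0458] size [0.0941 0.0787] heading 12.73 slot x,y -0.0025 -0.2316 rear [ 0.4788 -0.059 ]
t 16.05 tcp [ 0.5571 -0.1355  0.0806] heading 102.41 tool-delta [ 0.3164  0.0565 -0.0004]
```

View pics/top2.png

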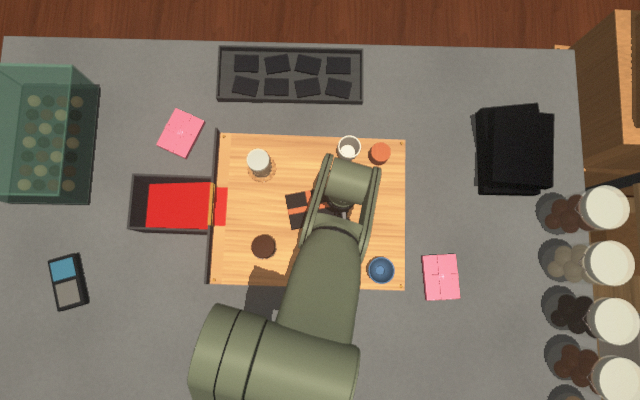

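The top view shows the pale jar upright on the mat at (259,161). The front of the box is at (297,210) ahead of the gripper, turning as planned.

```bash
python3 -m inch '{"delta_pos":[[0.0051,-0.0027,0],[0.0051,-0.0027,0],[0.0051,-0.0027,0],[0.0051,-0.0027,0],[0.0051,-0.0027,0],[0.0051,-0.0027,0],[0.008,0,0],[0.01,0,0],[0.01,0,0],[0.01,0,0],[0.01,0,0],[0.01,0,0],[0.008,0,0],[0,0,0]],"turn":[2.25,2.25,2.25,2.25,2.25,2.25,0,0,0,0,0,0,0,0]}'; python3 - <<'E'
from h import *
box("top3",(224,150,362,240));togo((.5443,.1857,.081))
E
```

```text
t: 17.8
eef_pos: [0.5385, -0.0401, 0.0802]
ee_rot: [[0.02, 1.0, -0.001], [1.0, -0.02, 0.001], [0.001, -0.001, -1.0]]
force: [0.2, 0.5, -0.8]
gripper_width: 0.0598
finger_force: 0.0
box [ 0.5445 -0.0216] size [0.1381 0.1978] heading 170.14 slot x,y 0.0042 -0.2073 rear [ 0.6036 -0.0319]
t 17.85 tcp [ 0.5384 -0.0404  0.0801] heading 88.86 tool-delta [ 0.2261  0.0014 -0.0007]
```

```bash
python3 - <<'E'
from h import *
g=cv2.imread("pics/top3.png");cv2.imwrite("pics/top3z.png",cv2.resize(g[150:270,200:360],None,fx=5,fy=5,interpolation=cv2.INTER_CUBIC))
cv2.imwrite("pics/w3.png",ctrl.camera("wrist"))
h=cv2.cvtColor(g,cv2.COLOR_BGR2HSV);m=cv2.inRange(h,(0,0,0),(180,255,110))|cv2.inRange(h,(0,150,100),(13,255,255))
c=blobs(m,(236,180,274,236))[0][:,0];w=plane("top",c,.1).astype(np.float32);r=cv2.minAreaRect(w)
b=cv2.boxPoints(r);print(r,[(float(X@(q-S0)),float(V@(q-S0))) for q in b])
E
```

```text
((0.5418911576271057, 0.07468980550765991), (0.038378890603780746, 0.09481212496757507), 81.05272674560547) [(-0.04988278332820178, -0.12356100062012434), (0.04403707070181131, -0.136524238927958), (0.0492844793064332, -0.09850651973068476), (-0.044635404519941815, -0.08554328198909522)]
```

View pics/top3z.png

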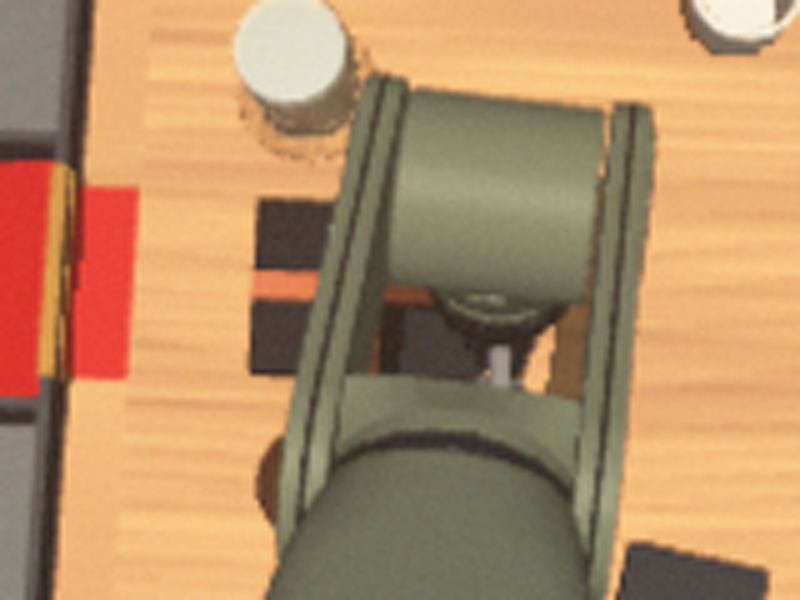

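View pics/w3.png

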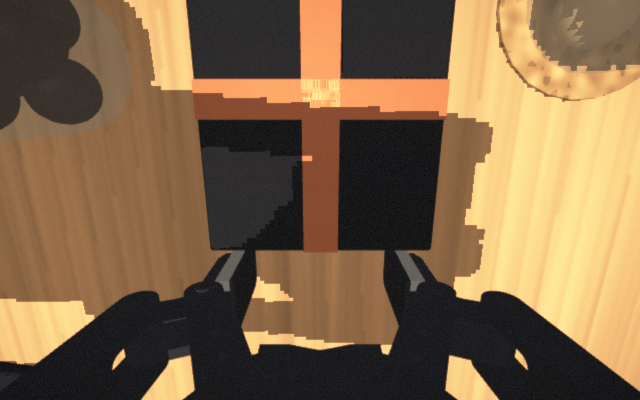

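The top crop (×5) shows the box lined up with the sill: its front corners are at (258,198) and (250,375), and the sill's near edge runs from (137,187) to (128,378). The wrist view shows the rear edge flush and centred on both fingertips, and both jars clear of the gripper.

```bash
python3 - <<'E'
from h import *
f=lambda a,z:[((X@(q-S0)).round(4),(V@(q-S0)).round(4)) for q in plane("top",np.array(a)/5+[200-.4,150-.4],z)]
print("front",f([(258,198),(250,375)],.1),"sill",f([(137,187),(128,378)],.08),"left/right side",f([(258,198),(330,200),(250,375),(292,376)],.1))
# wrist: rear edge corners & cross
i=ctrl.camera_info("wrist");o=ctrl.observe();W=np.eye(4);W[:3,:3]=o["ee_rot"];W[:3,3]=o["eef_pos"];M=W@i["T_tool_cam"]
for u,v in((210,249),(431,249),(321,93),(189,20),(453,20)):
    d=M[:3,:3]@np.array([(u-i["cx"])/i["fx"],(v-i["cy"])/i["fy"],1]);p=(M[:3,3]+d*(.1-M[2,3])/d[2])[:2];print((X@(p-S0)).round(4),(V@(p-S0)).round(4))
E
```

```text
front [(np.float64(0.0445), np.float64(-0.0954)), (np.float64(-0.0479), np.float64(-0.0966))] sill [(np.float64(0.0512), np.float64(-0.0287)), (np.float64(-0.0501), np.float64(-0.0307))] left/right side [(np.float64(0.0445), np.float64(-0.0954)), (np.float64(0.0449), np.float64(-0.1328)), (np.float64(-0.0479), np.float64(-0.0966)), (np.float64(-0.0476), np.float64(-0.1182))]
-0.0465 -0.2147
0.0448 -0.2147
-0.0006 -0.1534
-0.0459 -0.1296
0.0445 -0.1297
```

```bash
python3 -m inch '{"delta_pos":[[0.004,-0.0009,0],[0.004,-0.0009,0],[0.01,0,0],[0.01,0,0],[0.01,0,0],[0.01,0,0],[0.008,0,0],[0.004,0.0009,0],[0.004,0.0009,0],[0,0,0]],"turn":[0.75,0.75,0,0,0,0,0,-0.75,-0.75,0]}'; python3 - <<'E'
from h import *
g=ctrl.camera("top");cv2.imwrite("pics/top4.png",g);cv2.imwrite("pics/top4z.png",cv2.resize(g[160:250,195:295],None,fx=6,fy=6,interpolation=cv2.INTER_CUBIC))
togo((.5443,.1857,.081))
E
```

```text
t: 19.15
eef_pos: [0.5418, 0.023, 0.0805]
ee_rot: [[0.02, 1.0, 0.0], [1.0, -0.02, 0.0], [0.0, 0.0, -1.0]]
force: [0.5, 0.2, 0.2]
gripper_width: 0.0599
finger_force: 0.0
t 19.2 tcp [0.5417 0.0229 0.0805] heading 88.85 tool-delta [ 0.1629 -0.0007 -0.0004]
```

View pics/top4z.png

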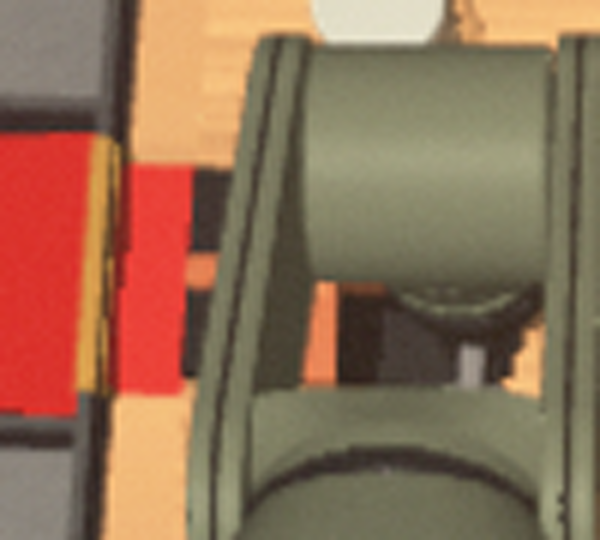

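The crop (×6) shows the box's front edge at the sill, from (194,170) to (185,380), inside the sill's span of rows 165 to 395. I'll measure the offset numerically before pushing through.

```bash
python3 - <<'E'
from h import *
g=cv2.imread("pics/top4.png").astype(float)
def cross(col,lo,hi,ch,rev=False):
    v=g[lo:hi,col,ch];d=np.abs(np.diff(v));k=d.argmax();return lo+(d[max(0,k-2):k+3]*np.arange(max(0,k-2),max(0,k-2)+len(d[max(0,k-2):k+3]))).sum()/d[max(0,k-2):k+3].sum()+.5
for nm,cols,z,ch in(("box",(228,229),.1,2),("sill",(219,221,223),.08,1)):
    for c in cols:
        a,b=cross(c,181,194,ch),cross(c,216,233,ch)
        w=[(X@(q-S0)).round(4) for q in plane("top",[(c,a),(c,b)],z)];print(nm,c,round(a,2),round(b,2),w,np.mean(w).round(4))
E
```

```text
box 228 187.32 221.9 [np.float64(0.0471), np.float64(-0.043)] 0.0021
box 229 187.3 216.83 [np.float64(0.0472), np.float64(-0.0299)] 0.0086
sill 219 186.86 225.54 [np.float64(0.0508), np.float64(-0.0516)] -0.0004
sill 221 187.0 225.45 [np.float64(0.0506), np.float64(-0.0511)] -0.0003
sill 223 186.94 225.5 [np.float64(0.051), np.float64(-0.0511)] -0.0001
```

```bash
python3 -m inch '{"delta_pos":[[0.005,0,0],[0.008,0,0],[0.008,0,0],[0.008,0,0],[0.008,0,0],[0.008,0,0],[0,0,0]],"turn":[0,0,0,0,0,0,0]}';python3 -m inch '{"delta_pos":[[0.005,0,0],[0.008,0,0],[0.008,0,0],[0.008,0,0],[0.008,0,0],[0.008,0,0],[0,0,0]],"turn":[0,0,0,0,0,0,0]}'; python3 - <<'E'
from h import *
togo((.5443,.1857,.081))
E
```

```text
t: 20.08
eef_pos: [0.5424, 0.0687, 0.0803]
ee_rot: [[0.019, 1.0, -0.0], [1.0, -0.019, 0.001], [0.001, -0.0, -1.0]]
force: [0.0, 0.5, 0.1]
gripper_width: 0.0599
finger_force: 0.0
t: 20.95
eef_pos: [0.5434, 0.1134, 0.0805]
ee_rot: [[0.019, 1.0, 0.0], [1.0, -0.019, 0.0], [0.0, 0.0, -1.0]]
force: [-0.8, 0.8, 0.2]
gripper_width: 0.0599
finger_force: 0.0
t 20.95 tcp [0.5434 0.1134 0.0805] heading 88.91 tool-delta [ 0.0723 -0.0005 -0.0005]
```

```bash
python3 -m inch '{"delta_pos":[[0.006,0,0],[0.008,0,0],[0.008,0,0],[0.008,0,0],[0.008,0,0],[0.008,0,0],[0.008,0,0],[0.005,0,0],[0,0,0],[0,0,0],[0,0,0],[0,0,0]],"turn":[0,0,0,0,0,0,0,0,0,0,0,0]}'; python3 - <<'E'
from h import *
togo((.5443,.1857,.081));g=ctrl.camera("top");cv2.imwrite("pics/top5.png",g);h=cv2.cvtColor(g,cv2.COLOR_BGR2HSV)
m=cv2.inRange(h,(3,130,110),(12,235,255));m2=cv2.inRange(h,(0,200,120),(6,255,255))
for n,q in(("copper",m),("red",m2)):
    for c in blobs(q,(125,165,232,245),3): print(n,cv2.contourArea(c),cv2.boundingRect(c))
E
```

```text
t: 22.45
eef_pos: [0.5445, 0.1714, 0.0804]
ee_rot: [[0.02, 1.0, -0.0], [1.0, -0.02, -0.0], [-0.0, -0.0, -1.0]]
force: [0.0, -0.4, -0.7]
gripper_width: 0.0593
finger_force: 0.0
t 22.45 tcp [0.5445 0.1714 0.0804] heading 88.84 tool-delta [ 0.0142 -0.0005 -0.0006]
copper 44.5 (144, 202, 11, 6)
copper 5.5 (226, 187, 2, 16)
copper 1.0 (205, 215, 2, 2)
red 133.0 (186, 206, 16, 15)
red 13.5 (146, 223, 7, 4)
red 4.5 (150, 185, 4, 3)
```

```bash
python3 -m inch '{"delta_pos":[[-0.01,0,0],[-0.03,0,0],[-0.01,0,-0.03],[0,0,-0.06],[0,0,-0.06],[0,0,-0.03],[-0.06,0,0],[-0.06,0,0],[-0.06,0,0],[-0.06,0,0],[-0.06,0,0],[0,0,0]],"turn":[0,0,0,0,0,0,0,0,0,0,0,0]}'; python3 - <<'E'
from h import *
for n,roi in(("top",(125,165,232,245)),("scene",(375,195,480,275))):
    g=ctrl.camera(n);cv2.imwrite(f"pics/{n}6.png",g);h=cv2.cvtColor(g,cv2.COLOR_BGR2HSV)
    for k,q in(("copper",cv2.inRange(h,(4,130,110),(13,225,255))),("red",cv2.inRange(h,(0,226,120),(5,255,255)))):
        for c in blobs(q,roi,3): print(n,k,cv2.contourArea(c),cv2.boundingRect(c))
    if n=="top":
        for r in (195,205,215): print(r,[tuple(map(int,g[r,c])) for c in range(130,232,5)])
        l=blobs(cv2.inRange(h,(0,0,150),(180,70,255)),(235,140,285,185))[0];e=cv2.fitEllipse(cv2.convexHull(l));print("lid",e,plane("top",e[0],.189))
    else:
        l=blobs(cv2.inRange(h,(0,0,150),(180,70,255)),(320,170,375,235))[0];print("lid scene",cv2.fitEllipse(cv2.convexHull(l)))
E
```

```text
t: 24.0
eef_pos: [0.5366, -0.1825, 0.26]
ee_rot: [[0.026, 1.0, -0.001], [1.0, -0.026, -0.001], [-0.001, -0.001, -1.0]]
force: [-0.6, 1.1, -1.0]
gripper_width: 0.0597
finger_force: 0.0
top copper 320.5 (144, 188, 43, 35)
top copper 15.5 (211, 187, 17, 40)
top copper 12.5 (207, 182, 5, 44)
195 [(84, 89, 93), (44, 46, 51), (44, 46, 53), (44, 46, 54), (37, 40, 48), (34, 36, 48), (37, 40, 50), (73, 106, 194), (36, 39, 54), (38, 42, 56), (41, 43, 58), (36, 39, 56), (47, 53, 223), (48, 54, 223), (47, 54, 223), (47, 57, 223), (76, 156, 218), (35, 43, 127), (61, 71, 239), (60, 71, 238), (127, 195, 246)]
205 [(81, 84, 87), (41, 43, 50), (42, 47, 51), (77, 116, 212), (77, 116, 212), (77, 117, 212), (80, 121, 215), (76, 115, 211), (75, 115, 215), (79, 119, 217), (78, 119, 217), (56, 81, 150), (48, 57, 224), (45, 53, 223), (49, 58, 225), (47, 56, 224), (80, 160, 221), (43, 52, 167), (62, 71, 239), (59, 71, 239), (127, 191, 245)]
215 [(59, 62, 67), (36, 40, 47), (45, 45, 51), (37, 43, 49), (35, 39, 46), (35, 35, 46), (68, 99, 178), (38, 38, 51), (40, 41, 55), (38, 40, 54), (35, 40, 52), (35, 42, 131), (47, 54, 223), (48, 54, 223), (48, 55, 224), (46, 55, 223), (76, 153, 212), (61, 71, 239), (59, 71, 239), (73, 99, 240), (121, 186, 242)]
lid ((257.5566711425781, 159.49595642089844), (21.903610229492188, 22.4564208984375), 25.475605010986328) [[0.64575133 0.06617615]]
scene copper 552.0 (394, 203, 51, 34)
scene copper 248.5 (380, 204, 19, 31)
scene copper 241.5 (421, 227, 43, 25)
lid scene ((344.79473876953125, 214.52072143554688), (17.549474716186523, 21.46697235107422), 93.73014068603516)
```

```bash
python3 -c "
from workcell import ctrl
print(ctrl.hand_in())"
```

```text
the job is handed in; nothing more can be done
None
```

The pale jar stands upright on the cork mat and the gift box has slid through the slot to the end of the bin; I handed the job in at about 24 s of the 72 s allowed.

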